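# Pack the coffee pods down the leaning dispenser tube

### The arm

A 7-joint arm with a two-finger parallel gripper is mounted at the origin on a cart in front of the work surface, level with it; the furniture and walls round the work are solid. World frame = base frame: x ahead of the robot, y to its left, z up, the work surface at z = 0. Lengths are in m, angles in rad, forces in N, time in s.
With the tool pointing down it reaches from about 0.4 to 0.75 m from the base axis. Payload 19.5 kg.
Tool frame: the origin (TCP) lies midway between the tips of the shut fingers; the grasp point (between the pads) lies ctrl.grasp_offset behind it (ctrl.grasp_offset is the distance from the TCP to the grasp point, in m); z points along the fingers, x is the direction in which the jaws open and shut, and the axes are right-handed (so a half turn about z gives the same grasp; the last joint's range is limited). The gripper opens to 85 mm and grips with 20 to 120 N. Pads are 22 mm wide; open, the fingers measure 114 mm over their backs; the gripper's body (76 mm by 85 mm) begins 54 mm behind the grasp point. The pads swing forward as they close: fully open they stand 13 mm farther back than shut.
Start: joints at [1.226, 0.707, -0.028, 1.485, 0.022, 0.951, -0.075], TCP at [0.171, -0.549, 0.206] pointing down, gripper open.
Joint ranges: [-2.71, 2.71], [-0.32, 2.16], [-1.57, 1.52], [0, 2.45], [-1.46, 4.6], [0, 2.02], [-2.83, 2.83]. Speed limits (rad/s): [1.89, 1.89, 2.57, 2.57, 3.01, 3.01, 3.01].

### API

Orientations are given as a unit quaternion [w, x, y, z].
In Python, from cell import ctrl gives the robot as it stands.
- The arm moves only by the tool servo_tool, never from a script. Its argument "commands" is a list of rows, each a list of 3 entries, a list of its own where there are three numbers: the opening, from 0 (shut) to 1 (fully open), then the shift along the world's x, y, z in m, then the turn, a rotation vector about the world's x, y, z in degrees. A call has 1 to 5 rows; each row shifts and turns the commanded pose from where the row before left it; what a row does not reach is not made up. A row lasts 1/12 s, in which the tool goes at most 41.7 mm and 7.16 degrees, less where a joint would pass 70% of its speed; a pose out of reach is approached as far as the arm can. A call with a gripper value outside its range is refused whole. The fingers move at their own pace and stop on an object; the grip force is fixed at half the most. Time passes only in rows, so rows that do not move let the fingers close. It gives the time, the measured TCP pose, the force and the opening at its end, in the units of the state.
- ctrl.observe(): the state, without advancing time (a new reading comes with each control period).
- ctrl.read_camera(name): name is "side" or "top"; returns the picture (480x640x3 uint8, blue, green, red); there is no depth.
- ctrl.camera_model(name): a dict with "K" (3x3 intrinsics, pixels), "dist_coeffs" ([k1, k2, p1, p2, k3] as OpenCV has them; the pictures are not rectified), "R" (3x3) and "t" (3): a world point X has camera coordinates R X + t. Camera axes: x right, y down, z forward; pixel columns grow to the right and rows downward; lengths in m; the calibration is good to about 2 mm. A picture is of the moment at which its call begins. camera_model takes no time and is no camera call.
- ctrl.sign_off(): hands the job in, once; it reports no verdict.
Trained networks look in the newest picture that a camera, given by its name, has taken for a name from the list of things; names that differ only in an ending like _2 or _b are one class to them, and where a whole thing is asked for, a point or a joint stands for the part that bears it (a point fixed in the world has none). Each returns a list of dicts, best first, with "conf" (0 to 1); they miss things now and then, are a little off and sometimes report something else, mostly with a low value. They report only what shows in the picture. A call takes as long as a camera call. They do not tell look-alikes from the thing itself.
- ctrl.search_frame(target, camera): "box" ([left, top, width, height] in pixels, round what is visible of it).
- ctrl.outline_of(target, camera): "mask" (480x640 bool, what is visible of it) and "box" ([left, top, width, height] in pixels, round what is visible of it).
The state is a dict: "time_s": time; "joint_positions": joint angles; "joint_velocities": joint speeds; "effort": joint torques, N m; "tool_pos": TCP position; "ee_rot": TCP orientation; "ft_force": force on the tool from outside, world axes, zero at the start; "ft_torque": the same for the moment, N m; "width": opening from 0.0 (shut) to 1.0 (fully open).
Only numpy, scipy, OpenCV 4.12 (cv2) and the standard library are available. Lean on these libraries where they do the work, as an engineer would, in place of code of your own. Each camera call takes 0.05 s, during which the arm holds its last target. There are 200 camera calls.

### The job

Three coffee pods are stuck with gaps between them in the leaning tube of the pod dispenser. Take the wooden tamper, push the pods down the tube with its foot until the whole stack rests on the tube's floor without gaps, and there lean on it firmly, with a push of about 2 kg (20 N), for about a second, without ramming it so hard that the pods are crushed (40 N). Then stand the tamper upright on the worktop again, clear of the dispenser, and leave the jar, the tin and the spice jar where they are.

Things in the scene. Friction and masses are not known exactly. Their poses are not given: they have to be found in the camera images.
- tamper_center (a point): Mid-point of the loose pale wooden tamper, a turned rod 142 mm long, 0.25 kg, standing on its flat foot 71 mm below this point; z runs to the handle's top. Foot 50 mm across, 14 mm thick; shaft 22 mm; collar 36 mm across, 78 to 84 mm above the foot's face; above it a handle 27 mm across. Grip the handle 100 to 125 mm above the foot's face: the hand stays outside the tube.
- stand: The dispenser's dark steel base plate, 150 x 120 x 10 mm, fixed to the worktop, with two cheeks holding the tube. Origin on the worktop, z up; its x axis is horizontal and points away from the side to which the tube leans. Stands to the left or the right, turned up to 0.4 rad.
- tube: The dispenser's steel tube, 158 mm long, 74 mm outside and 66 mm inside diameter, fixed, open at the top. Origin at the centre of its underside; z is its axis up to the mouth, leaning 0.35 rad (20 degrees) from vertical toward the stand's -x, roughly toward the robot; y is horizontal. A slot 15 mm wide along the -x side shows the pods. The inside floor is adjustable: at z = 8 to 23 mm, not told.
- tube_mouth (a point): Centre of the tube's open mouth, on the axis, 158 mm above the tube's origin along its z axis; about 175 mm above the worktop.
- pod_low: Lowest of three equal white coffee pods with aluminium lids, 60 mm across, 28 mm tall, in the tube. Origin at the centre of its underside, axes as the tube's. Pods slide only along the tube; its lining holds each with about 3 N of drag: one moves at 3 N, two together at 6 N, all three at 9 N. Starts 4 to 29 mm above the floor, which must be found by the push.
- pod_mid: The middle pod, same kind. Starts with gaps of 2 to 20 mm under it and over it; packed, it stands on the lowest pod.
- pod_top: The upper pod; the tamper presses its lid, 28 mm above its origin. Starts with the lid 15 to 25 mm below the mouth; packed, the lid is 51 to 66 mm below the mouth, as the floor is set. Once the stack is on the floor (a rubber pad, about 6 N per mm, up to 4 mm) the push rises above 9 N; the pods stay down when it ends.
- jar_small: Bystander: small jam jar with a lid, 58 mm across, 85 mm tall; origin at the centre of its underside.
- tin_small: Bystander: small tin, 58 mm across, 72 mm tall; origin at the centre of its underside.
- spice_jar: Bystander: spice jar with a red cap, 45 mm across, 109 mm tall; origin at the centre of its underside.
Mind the look-alikes: they are no part of the job. Leave any green look-alike of the part that bears tamper_center alone.

How it is judged:
On the way:
1. the pods stand on one another without gaps and no longer give way while the tamper leans on the upper pod with more than 13 N (z of pod_mid in the frame of pod_low below 0.03 m and z of pod_top in the frame of pod_mid below 0.03 m and linear speed of pod_low below 0.004 m/s and contact force between tamper and pod_top above 13 N), for 0.3 s.
At the end, for the whole second after the job is handed in: The three pods stand on one another with gaps under 2 mm, the lowest having gone down to the floor (by more than 3 mm); the tamper stands upright (within 0.1 rad) on the worktop, at least 100 mm from the middle of the dispenser's base and not touching it (z of pod_mid in the frame of pod_low below 0.03 m and z of pod_top in the frame of pod_mid below 0.03 m and distance of pod_low from where it was at the start of the episode above 0.003 m and angle between tamper_center's own z axis and vertical below 0.1 rad and height (world z) of tamper_center between 0.062 and 0.08 m and horizontal distance between tamper_center and stand above 0.1 m and contact force between tamper and stand below 0.1 N).
It fails at once if the pods are rammed: the tamper presses the upper pod with more than 40 N (contact force between tamper and pod_top above 40 N).
It fails at once if the small jar is moved by more than 30 mm (distance of jar_small from where it was at the start of the episode above 0.03 m).
It fails at once if the small tin is moved by more than 30 mm (distance of tin_small from where it was at the start of the episode above 0.03 m).
It fails at once if the spice jar is moved by more than 30 mm (distance of spice_jar from where it was at the start of the episode above 0.03 m).
It also fails if it takes over 62 s, if anything falls off the work surface, if the arm or the gripper's body presses on something with over 40 N, if the wrist force passes 120 N, or if a joint passes its speed limit or range.

## Working session

There is one attempt and no reset: what is moved stays moved. The work goes in short steps, Python scripts to look and compute and a tool call to move; the robot and the scene stay as the last step left them, time stands still between calls to the robot, and variables do not carry over. Pictures are saved under pics/ and viewed, about 8 in all and at most 12, crops included, and the job is handed in when it is done.

Besides the shell and the picture viewer there is one more tool, called after ">>>" by a JSON object that holds its "name" and its "arguments", one argument or row to a line. servo_tool: Moves the arm, as the interface text tells. Its arguments: {"type":"object","properties":{"commands":{"type":"array"}},"required":["commands"]}

```bash
ls; mkdir -p pics; python3 - <<'E'
from cell import ctrl
import cv2,numpy as np
s=ctrl.observe(); print(s['time_s'],s['tool_pos'],s['ee_rot'],s['ft_force'],ctrl.grasp_offset)
for c in('side','top'):
    cv2.imwrite(f'pics/{c}0.png',ctrl.read_camera(c))
    m=ctrl.camera_model(c); print(c,np.round(m['K'],1).tolist(),np.round(m['dist_coeffs'],3),np.round(m['R'],3).tolist(),np.round(m['t'],3), 'C',np.round(-np.array(m['R']).T@np.array(m['t']),3))
    for n in('tamper_center','stand','tube','pod_top','jar_small','tin_small','spice_jar'):
        print(n,[(round(d['conf'],2),np.round(d['box']).tolist()) for d in ctrl.search_frame(n,c)[:3]])
E
```

```text
pics
0.0 [ 0.1713714  -0.54856341  0.20583659] [-2.97730142e-04  8.05679137e-01 -5.92351948e-01 -4.57667264e-04] [ 0.14229382 -0.41899312 -0.231698  ] 0.0187
side [[481.2, 0.0, 318.9], [0.0, 481.2, 238.5], [0.0, 0.0, 1.0]] [-0.021  0.     0.     0.     0.   ] [[0.096, 0.995, -0.003], [0.655, -0.066, -0.753], [-0.75, 0.07, -0.658]] [-0.077 -0.257  1.681] C [ 1.436 -0.059  0.912]
tamper_center [(0.8, [179.0, 223.0, 26.0, 49.0]), (0.78, [235.0, 211.0, 23.0, 49.0]), (0.7, [205.0, 203.0, 14.0, 48.0])]
stand [(0.64, [344.0, 222.0, 26.0, 66.0])]
tube [(0.63, [354.0, 222.0, 16.0, 40.0])]
pod_top [(0.34, [297.0, 277.0, 21.0, 29.0])]
jar_small [(0.97, [296.0, 277.0, 23.0, 28.0])]
tin_small [(0.61, [157.0, 288.0, 28.0, 35.0])]
spice_jar []
top [[528.6, 0.0, 313.0], [0.0, 528.6, 241.6], [0.0, 0.0, 1.0]] [-0.014  0.     0.     0.     0.   ] [[-0.025, -1.0, -0.001], [-0.998, 0.025, -0.059], [0.059, -0.0, -0.998]] [0.032 0.559 1.434] C [0.474 0.018 1.465]
tamper_center [(0.87, [388.0, 244.0, 22.0, 18.0]), (0.85, [421.0, 258.0, 25.0, 19.0]), (0.75, [402.0, 290.0, 26.0, 19.0])]
stand [(0.84, [230.0, 201.0, 59.0, 63.0])]
tube [(0.81, [239.0, 216.0, 36.0, 43.0]), (0.65, [242.0, 228.0, 26.0, 25.0])]
pod_top [(0.77, [241.0, 230.0, 28.0, 23.0]), (0.7, [185.0, 203.0, 28.0, 20.0])]
jar_small [(0.91, [314.0, 191.0, 23.0, 26.0])]
tin_small [(0.95, [431.0, 192.0, 26.0, 26.0]), (0.46, [239.0, 215.0, 32.0, 44.0])]
spice_jar [(0.63, [238.0, 215.0, 35.0, 42.0]), (0.62, [185.0, 201.0, 26.0, 23.0]), (0.25, [314.0, 193.0, 21.0, 26.0])]
```

```bash
python3 - <<'E'
import cv2
a=cv2.imread('pics/side0.png')[170:345,140:400]; b=cv2.imread('pics/top0.png')[170:345,170:480]
cv2.imwrite('pics/s1.png',cv2.resize(a,None,fx=3,fy=3,interpolation=2)); cv2.imwrite('pics/t1.png',cv2.resize(b,None,fx=2.5,fy=2.5,interpolation=2))
E
```

```text
(no output)
```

View pics/s1.png

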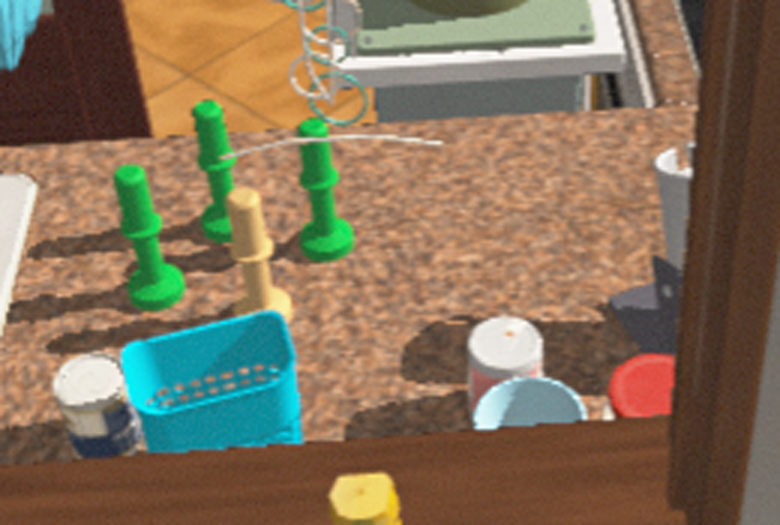

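View pics/t1.png

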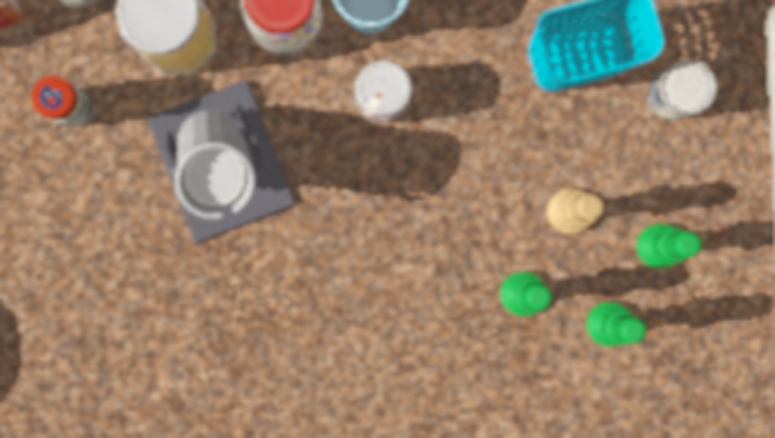

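```bash
cat > h.py <<'E'
import numpy as np,cv2
from cell import ctrl
def ray(c,px):
    m=ctrl.camera_model(c);R=np.array(m['R']);t=np.array(m['t'])
    u=cv2.undistortPoints(np.array([[px]],float),np.array(m['K']),np.array(m['dist_coeffs']))[0,0]
    d=R.T@np.array([u[0],u[1],1]);return -R.T@t,d/np.linalg.norm(d)
def atz(c,px,z):
    o,d=ray(c,px);return o+d*(z-o[2])/d[2]
def tri(p,q):
    a,d=ray('side',p);b,e=ray('top',q)
    s=np.linalg.lstsq(np.c_[d,-e],b-a,rcond=None)[0];x,y=a+s[0]*d,b+s[1]*e
    return (x+y)/2,np.linalg.norm(x-y)
def proj(c,P):
    m=ctrl.camera_model(c)
    return cv2.projectPoints(np.atleast_2d(np.array(P,float)),cv2.Rodrigues(np.array(m['R']))[0],np.array(m['t']),np.array(m['K']),np.array(m['dist_coeffs']))[0][:,0]
E
python3 - <<'E'
from h import *
f=lambda x,y:(170+x/2.5-.3,170+y/2.5-.3); g=lambda x,y:(140+x/3-.33,170+y/3-.33)
print('top of handle',tri(g(245,195),f(590,207)))
t=atz('top',f(568,211),0.007);print('foot top',t, 'side',atz('side',g(264,302),.007))
for p in [(635+20,245),(685,245)]:pass
for n,p,q in [('jar',(506,335),(382,88)),('tin',(93,372),(691,86))]: print(n,tri(g(*p),f(*q)))
for n,p in [('g1',(662,246)),('g2',(522,292)),('g3',(608,322))]: print(n,atz('top',f(*p),.01))
C=np.array([atz('top',f(*p),.01) for p in[(150,120),(247,84),(295,203),(197,241)]]);print(np.round(C,3),C.mean(0),np.linalg.norm(np.diff(C,axis=0),axis=1))
print('mouth',atz('top',f(214,179),.175)); print('spice',atz('top',f(54,97),.109))
im=cv2.imread('pics/top0.png')
z=cv2.resize(im[195:275,222:302],None,fx=7.5,fy=7.5,interpolation=2)
cv2.imwrite('pics/t2.png',z)
cv2.imwrite('pics/full.png',np.hstack([cv2.resize(im,(400,300)),cv2.resize(cv2.imread('pics/side0.png'),(400,300))]))
E
```

```text
top of handle (array([ 0.51891277, -0.21395767,  0.14109563]), np.float64(0.0002887572650846566))
foot top [ 0.51964894 -0.21285852  0.007     ] side [ 0.5082517  -0.21619596  0.007     ]
jar (array([ 0.65040198, -0.01009531,  0.09113714]), np.float64(0.0011982089927843904))
tin (array([ 0.64595364, -0.33449368,  0.07865651]), np.float64(0.002805852548648917))
g1 [ 0.47847259 -0.31450503  0.01      ]
g2 [ 0.43194165 -0.15887907  0.01      ]
g3 [ 0.39679511 -0.25211588  0.01      ]
[[0.632 0.246 0.01 ]
 [0.669 0.138 0.01 ]
 [0.536 0.088 0.01 ]
 [0.497 0.197 0.01 ]] [0.583347   0.16733575 0.01      ] [0.11438297 0.14237269 0.11555732]
mouth [0.55430646 0.15874509 0.175     ]
spice [0.64734855 0.32966335 0.109     ]
```

View pics/t2.png

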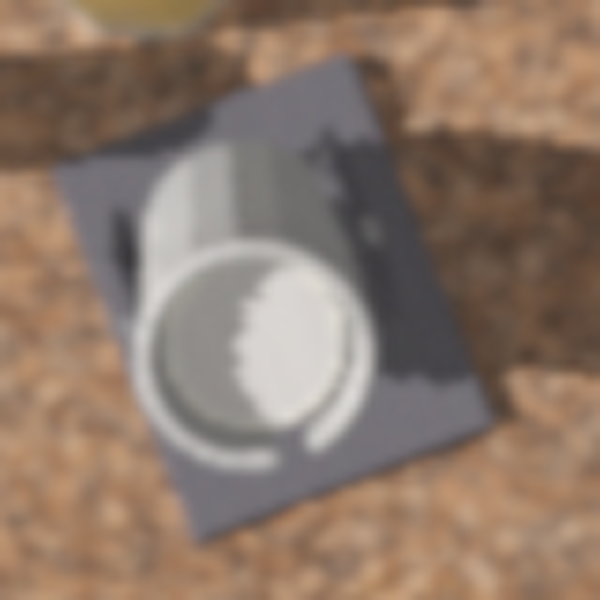

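View pics/full.png

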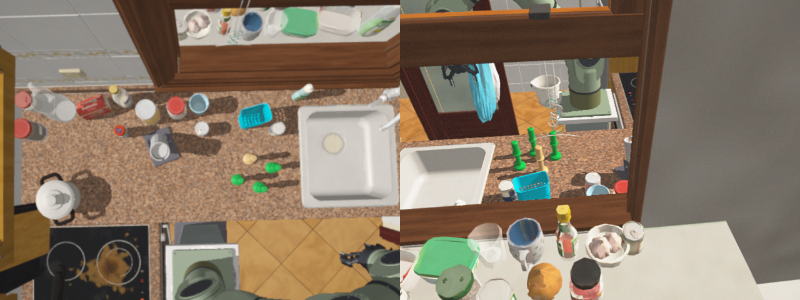

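```bash
python3 - <<'E'
from h import *
f=lambda x,y:(222+x/7.5-.43,195+y/7.5-.43)
C=np.array([atz('top',f(*p),.01) for p in[(57,165),(347,55),(495,425),(200,542)]])
print(np.round(C,3),C.mean(0),np.linalg.norm(np.diff(C,axis=0),axis=1))
xa=(C[0]+C[1]-C[2]-C[3]);ya=C[0]+C[3]-C[1]-C[2]
print(np.arctan2(xa[1],xa[0]),np.arctan2(-ya[0],ya[1]))
M=atz('top',f(255,354),.175);print('mouth',M)
for yaw in(np.arctan2(xa[1],xa[0]),):
    ex=np.array([np.cos(yaw),np.sin(yaw),0]);ez=np.array([0,0,1])
    a=np.cos(.35)*ez-np.sin(.35)*ex;print('axis',a,'M-stand in ex',(M-C.mean(0))@ex,'ey',(M-C.mean(0))@np.cross(ez,ex))
    b=np.cross(a,np.cross(ez,ex));ey=np.cross(ez,ex)
    # predict outer mouth box, slot & tube underside
    th=np.linspace(0,2*np.pi,200)[:,None]
    p=proj('top',M+.037*(np.cos(th)*ex*np.cos(.35)+np.cos(th)*ez*np.sin(.35)+np.sin(th)*ey))
    q=lambda p:((p-[222,195])+.43)*7.5
    print(q(p).min(0),q(p).max(0)); print('slot',q(proj('top',M-.035*(ex*np.cos(.35)+ez*np.sin(.35)))))
    print('base',M-a*.158)
E
```

```text
[[0.635 0.248 0.01 ]
 [0.673 0.14  0.01 ]
 [0.535 0.088 0.01 ]
 [0.495 0.197 0.01 ]] [0.58439447 0.16841526 0.01      ] [0.11431153 0.1474053  0.11628851]
0.3512077564459256 0.34665089863393866
mouth [0.55313907 0.15810612 0.175     ]
axis [-0.3219666  -0.11796785  0.93937271] M-stand in ex -0.032894179818051344 ey 0.0010730115646390165
[140.48861246 243.68188147] [368.70653904 462.6842637 ]
slot [[295.15438334 449.05683454]]
base [0.60400979 0.17674504 0.02657911]
```

>>> {"name": "servo_tool", "arguments": {
  "commands": [
    [1, [0.029, 0.028, 0.003], [0, 0, 6.05]],
    [1, [0.029, 0.028, 0.003], [0, 0, 6.05]],
    [1, [0.029, 0.028, 0.003], [0, 0, 6.05]],
    [1, [0.029, 0.028, 0.003], [0, 0, 6.05]],
    [1, [0.029, 0.028, 0.003], [0, 0, 6.05]]
  ]
}}

```text
time_s: 1.22
tool_pos: [0.3175, -0.4073, 0.2216]
ee_rot: [0.0, 0.933, -0.359, 0.0]
ft_force: [-0.2, -1.1, -0.2]
width: 1.005
```

>>> {"name": "servo_tool", "arguments": {
  "commands": [
    [1, [0.029, 0.028, 0.003], [0, 0, 6.05]],
    [1, [0.029, 0.028, 0.003], [0, 0, 6.05]],
    [1, [0.029, 0.028, 0.003], [0, 0, 6.05]],
    [1, [0.029, 0.028, 0.003], [0, 0, 6.05]],
    [1, [0.029, 0.028, 0.003], [0, 0, 6.05]]
  ]
}}

```text
time_s: 1.63
tool_pos: [0.4626, -0.2672, 0.2366]
ee_rot: [0.0, 0.995, -0.103, 0.0]
ft_force: [0.7, -0.8, 0.3]
width: 0.998
```

>>> {"name": "servo_tool", "arguments": {
  "commands": [
    [1, [0.029, 0.028, 0.003], [0, 0, 6.05]],
    [1, [0.029, 0.028, 0.003], [0, 0, 6.05]],
    [1, [0, 0, 0], [0, 0, 0]],
    [1, [0, 0, 0], [0, 0, 0]]
  ]
}}

```text
time_s: 1.97
tool_pos: [0.5205, -0.2111, 0.2421]
ee_rot: [-0.0, 1.0, 0.001, 0.0]
ft_force: [-0.4, 0.1, -1.2]
width: 1.002
```

>>> {"name": "servo_tool", "arguments": {
  "commands": [
    [1, [-0.001, -0.0024, -0.03], [0, 0, 0]],
    [1, [0, 0, -0.035], [0, 0, 0]],
    [1, [0, 0, -0.035], [0, 0, 0]],
    [1, [0, 0, -0.03], [0, 0, 0]],
    [1, [0, 0, -0.018], [0, 0, 0]]
  ]
}}

```text
time_s: 2.38
tool_pos: [0.5166, -0.2159, 0.0915]
ee_rot: [-0.0, 1.0, -0.001, -0.002]
ft_force: [-0.2, 0.7, -0.8]
width: 0.999
```

>>> {"name": "servo_tool", "arguments": {
  "commands": [
    [0, [0, 0, 0], [0, 0, 0]],
    [0, [0, 0, 0], [0, 0, 0]],
    [0, [0, 0, 0], [0, 0, 0]],
    [0, [0, 0, 0], [0, 0, 0]],
    [0, [0, 0, 0], [0, 0, 0]]
  ]
}}

```text
time_s: 2.8
tool_pos: [0.5189, -0.2156, 0.0955]
ee_rot: [0.0, 1.0, -0.001, 0.001]
ft_force: [2.4, 0.9, 20.6]
width: 0.299
```

>>> {"name": "servo_tool", "arguments": {
  "commands": [
    [0, [0, 0, 0], [0, 0, 0]],
    [0, [0, 0, 0], [0, 0, 0]],
    [0, [0, 0, 0], [0, 0, 0]],
    [0, [0, 0, 0], [0, 0, 0]],
    [0, [0, 0, 0], [0, 0, 0]]
  ]
}}

```text
time_s: 3.22
tool_pos: [0.5194, -0.2155, 0.0957]
ee_rot: [0.0, 1.0, -0.001, 0.001]
ft_force: [0.9, -0.0, 10.8]
width: 0.289
```

>>> {"name": "servo_tool", "arguments": {
  "commands": [
    [0, [0, 0, 0.01], [0, 0, 0]],
    [0, [0, 0, 0.025], [0, 0, 0]],
    [0, [0, 0, 0.035], [0, 0, 0]],
    [0, [0, 0, 0.035], [0, 0, 0]],
    [0, [0, 0, 0.035], [0, 0, 0]]
  ]
}}

```text
time_s: 3.63
tool_pos: [0.518, -0.215, 0.237]
ee_rot: [-0.0, 1.0, -0.0, 0.0]
ft_force: [0.2, -0.5, -2.3]
width: 0.289
```

>>> {"name": "servo_tool", "arguments": {
  "commands": [
    [0, [0, 0, 0.035], [0, 0, 0]],
    [0, [0, 0.01, 0.03], [0, 0, 0]],
    [0, [0, 0.02, 0.015], [0, 0, 5]],
    [0, [0, 0.03, 0], [0, 0, 5]],
    [0, [0, 0.03, 0], [0, 0, 5]]
  ]
}}

```text
time_s: 4.05
tool_pos: [0.5181, -0.1244, 0.3161]
ee_rot: [0.0, 0.991, 0.132, 0.001]
ft_force: [1.4, 0.3, -2.6]
width: 0.29
```

>>> {"name": "servo_tool", "arguments": {
  "commands": [
    [0, [-0.001, 0.03, 0], [0, 0, 5.05]],
    [0, [-0.002, 0.03, 0], [0, 0, 0]],
    [0, [-0.002, 0.03, 0], [0, 0, 0]],
    [0, [-0.002, 0.03, 0], [1.72, -4.71, 0]],
    [0, [-0.002, 0.03, 0], [1.72, -4.71, 0]]
  ]
}}

```text
time_s: 4.47
tool_pos: [0.5092, 0.0269, 0.315]
ee_rot: [-0.016, 0.981, 0.173, 0.088]
ft_force: [1.0, 0.7, -2.6]
width: 0.288
```

>>> {"name": "servo_tool", "arguments": {
  "commands": [
    [0, [-0.002, 0.03, 0], [1.72, -4.71, 0]],
    [0, [-0.002, 0.03, 0], [1.72, -4.7, 0]],
    [0, [0, 0.03, 0], [0, 0, 0]],
    [0, [0, 0.026, 0], [0, 0, 0]],
    [0, [0, 0, 0], [0, 0, 0]]
  ]
}}

```text
time_s: 4.88
tool_pos: [0.5044, 0.1458, 0.3156]
ee_rot: [-0.032, 0.969, 0.174, 0.172]
ft_force: [0.5, 0.1, -1.6]
width: 0.289
```

>>> {"name": "servo_tool", "arguments": {
  "commands": [
    [0, [0, 0, 0], [0, 0, 0]],
    [0, [0, 0, 0], [0, 0, 0]]
  ]
}}

```text
time_s: 5.05
tool_pos: [0.5053, 0.1402, 0.3147]
ee_rot: [-0.03, 0.97, 0.171, 0.171]
ft_force: [0.9, -0.3, -1.9]
width: 0.29
```

```bash
cat >> h.py <<'E'
from scipy.spatial.transform import Rotation as Ro
A=np.array([-.322,-.118,.9394]);M=np.array([.553,.158,.175])
def state():
    s=ctrl.observe();p=np.array(s['tool_pos']);w,x,y,z=s['ee_rot'];T=Ro.from_quat([x,y,z,w]).as_matrix()
    return s,p,T
def ring(c,z,r):
    u=np.cross(z,[0,1,0.1]);u/=np.linalg.norm(u);v=np.cross(z,u);th=np.linspace(0,2*np.pi,60)[:,None]
    return c+r*(np.cos(th)*u+np.sin(th)*v)
E
python3 - <<'E'
from h import *
s,p,T=state();z=-T[:,2];foot=p-z*.0957
d=foot-M;print(s['time_s'],p,'tool -z',z,'foot',foot,'along',d@A,'lat',d-(d@A)*A)
out=[]
for c in('top','side'):
    im=ctrl.read_camera(c);k=4
    ctr=proj(c,foot)[0].astype(int);x0,y0=np.clip(ctr-[48,75],0,[540,330]);
    big=cv2.resize(im[y0:y0+150,x0:x0+97],None,fx=k,fy=k,interpolation=2)
    for P,col in((ring(foot,z,.025),(0,0,255)),(ring(M,A,.037),(255,0,0)),(ring(foot+z*.142,z,.0135),(0,255,255))):
        cv2.polylines(big,[((proj(c,P)-[x0,y0]+.5)*k).astype(np.int32)],True,col,1)
    out.append(big)
cv2.imwrite('pics/c1.png',np.hstack(out));print(x0,y0)
E
```

```text
5.05 [0.50528108 0.14017128 0.31467515] tool -z [-0.32204314 -0.11689733  0.9394803 ] foot [0.5361006  0.15135835 0.22476688] along 0.05297633027399084 lat [ 1.58982308e-04 -3.90441040e-04  9.18759492e-07]
323 127
```

View pics/c1.png

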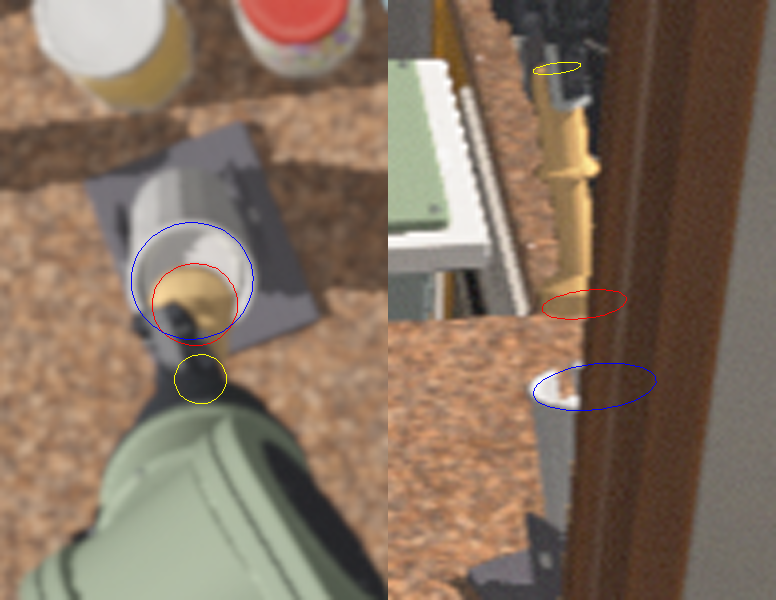

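>>> {"name": "servo_tool", "arguments": {
  "commands": [
    [0, [0.0048, 0.0008, -0.0141], [0, 0, 0]],
    [0, [0.0048, 0.0018, -0.0141], [0, 0, 0]],
    [0, [0.0048, 0.0018, -0.0141], [0, 0, 0]],
    [0, [0.0032, 0.0012, -0.0094], [0, 0, 0]],
    [0, [0, 0, 0], [0, 0, 0]]
  ]
}}

```text
time_s: 5.57
tool_pos: [0.523, 0.1454, 0.261]
ee_rot: [-0.03, 0.97, 0.17, 0.17]
ft_force: [-1.0, -0.7, -2.3]
width: 0.29
```

>>> {"name": "servo_tool", "arguments": {
  "commands": [
    [0, [0.0016, 0.0006, -0.0047], [0, 0, 0]],
    [0, [0.0016, 0.0006, -0.0047], [0, 0, 0]],
    [0, [0, 0, 0], [0, 0, 0]],
    [0, [0, 0, 0], [0, 0, 0]]
  ]
}}

```text
time_s: 5.9
tool_pos: [0.5263, 0.1474, 0.2533]
ee_rot: [-0.03, 0.97, 0.171, 0.171]
ft_force: [-0.3, -0.7, -1.5]
width: 0.288
```

>>> {"name": "servo_tool", "arguments": {
  "commands": [
    [0, [0.001, 0.0004, -0.0028], [0, 0, 0]],
    [0, [0.001, 0.0004, -0.0028], [0, 0, 0]],
    [0, [0.001, 0.0004, -0.0028], [0, 0, 0]],
    [0, [0.001, 0.0004, -0.0028], [0, 0, 0]],
    [0, [0.001, 0.0003, -0.0028], [0, 0, 0]]
  ]
}}

```text
time_s: 6.32
tool_pos: [0.5314, 0.1496, 0.239]
ee_rot: [-0.03, 0.97, 0.171, 0.171]
ft_force: [-0.5, 0.3, 1.1]
width: 0.287
```

>>> {"name": "servo_tool", "arguments": {
  "commands": [
    [0, [0.001, 0.0004, -0.0028], [0, 0, 0]],
    [0, [0.001, 0.0004, -0.0028], [0, 0, 0]],
    [0, [0.001, 0.0003, -0.0028], [0, 0, 0]]
  ]
}}

```text
time_s: 6.57
tool_pos: [0.5344, 0.1507, 0.2306]
ee_rot: [-0.03, 0.97, 0.171, 0.171]
ft_force: [-1.1, -1.0, 3.2]
width: 0.295
```

>>> {"name": "servo_tool", "arguments": {
  "commands": [
    [0, [0.0007, 0.0002, -0.0019], [0, 0, 0]],
    [0, [0.0007, 0.0002, -0.0019], [0, 0, 0]],
    [0, [0.0007, 0.0003, -0.0019], [0, 0, 0]]
  ]
}}

```text
time_s: 6.82
tool_pos: [0.5364, 0.1513, 0.225]
ee_rot: [-0.03, 0.97, 0.171, 0.171]
ft_force: [-2.0, -0.0, 5.4]
width: 0.289
```

>>> {"name": "servo_tool", "arguments": {
  "commands": [
    [0, [0.0007, 0.0002, -0.0019], [0, 0, 0]],
    [0, [0.0007, 0.0003, -0.0019], [0, 0, 0]],
    [0, [0.0007, 0.0002, -0.0019], [0, 0, 0]]
  ]
}}

```text
time_s: 7.07
tool_pos: [0.5385, 0.152, 0.2194]
ee_rot: [-0.03, 0.97, 0.171, 0.171]
ft_force: [-2.2, -1.2, 5.7]
width: 0.287
```

>>> {"name": "servo_tool", "arguments": {
  "commands": [
    [0, [0.0005, 0.0002, -0.0014], [0, 0, 0]],
    [0, [0.0005, 0.0002, -0.0014], [0, 0, 0]]
  ]
}}

```text
time_s: 7.23
tool_pos: [0.5395, 0.1524, 0.2166]
ee_rot: [-0.03, 0.97, 0.171, 0.171]
ft_force: [-1.9, -1.0, 5.2]
width: 0.286
```

>>> {"name": "servo_tool", "arguments": {
  "commands": [
    [0, [0.0005, 0.0002, -0.0014], [0, 0, 0]],
    [0, [0, 0, 0], [0, 0, 0]]
  ]
}}

```text
time_s: 7.4
tool_pos: [0.54, 0.1526, 0.215]
ee_rot: [-0.03, 0.97, 0.171, 0.171]
ft_force: [-0.5, -1.3, 0.2]
width: 0.285
```

>>> {"name": "servo_tool", "arguments": {
  "commands": [
    [0, [0.0005, 0.0002, -0.0014], [0, 0, 0]],
    [0, [0.0005, 0.0002, -0.0014], [0, 0, 0]]
  ]
}}

```text
time_s: 7.57
tool_pos: [0.5411, 0.153, 0.2126]
ee_rot: [-0.03, 0.97, 0.171, 0.172]
ft_force: [-4.9, -1.9, 14.0]
width: 0.287
```

>>> {"name": "servo_tool", "arguments": {
  "commands": [
    [0, [0.0005, 0.0002, -0.0014], [0, 0, 0]]
  ]
}}

```text
time_s: 7.65
tool_pos: [0.5417, 0.1533, 0.2114]
ee_rot: [-0.03, 0.97, 0.171, 0.172]
ft_force: [-8.8, -2.5, 20.0]
width: 0.291
```

>>> {"name": "servo_tool", "arguments": {
  "commands": [
    [0, [0, 0, 0], [0, 0, 0]],
    [0, [0, 0, 0], [0, 0, 0]],
    [0, [0, 0, 0], [0, 0, 0]]
  ]
}}

```text
time_s: 7.9
tool_pos: [0.5416, 0.1533, 0.2113]
ee_rot: [-0.03, 0.97, 0.171, 0.172]
ft_force: [-4.4, -1.8, 10.1]
width: 0.287
```

>>> {"name": "servo_tool", "arguments": {
  "commands": [
    [0, [0.0003, 0.0001, -0.0009], [0, 0, 0]],
    [0, [0, 0, 0], [0, 0, 0]]
  ]
}}

```text
time_s: 8.07
tool_pos: [0.542, 0.1533, 0.2107]
ee_rot: [-0.03, 0.97, 0.171, 0.172]
ft_force: [-7.0, -1.9, 17.7]
width: 0.284
```

>>> {"name": "servo_tool", "arguments": {
  "commands": [
    [0, [0.0001, 0, -0.0003], [0, 0, 0]],
    [0, [0, 0, 0], [0, 0, 0]],
    [0, [0, 0, 0], [0, 0, 0]]
  ]
}}

```text
time_s: 8.32
tool_pos: [0.5421, 0.1534, 0.2106]
ee_rot: [-0.03, 0.97, 0.171, 0.172]
ft_force: [-9.7, -2.7, 20.2]
width: 0.288
```

>>> {"name": "servo_tool", "arguments": {
  "commands": [
    [0, [0, 0, 0], [0, 0, 0]],
    [0, [0, 0, 0], [0, 0, 0]],
    [0, [0, 0, 0], [0, 0, 0]]
  ]
}}

```text
time_s: 8.57
tool_pos: [0.5421, 0.1534, 0.2106]
ee_rot: [-0.03, 0.97, 0.171, 0.172]
ft_force: [-9.0, -3.5, 20.8]
width: 0.284
```

>>> {"name": "servo_tool", "arguments": {
  "commands": [
    [0, [0, 0, 0], [0, 0, 0]],
    [0, [0, 0, 0], [0, 0, 0]],
    [0, [0, 0, 0], [0, 0, 0]],
    [0, [0, 0, 0], [0, 0, 0]],
    [0, [0, 0, 0], [0, 0, 0]]
  ]
}}

```text
time_s: 8.98
tool_pos: [0.5421, 0.1534, 0.2106]
ee_rot: [-0.03, 0.97, 0.171, 0.172]
ft_force: [-8.9, -2.7, 21.5]
width: 0.292
```

>>> {"name": "servo_tool", "arguments": {
  "commands": [
    [0, [0, 0, 0], [0, 0, 0]],
    [0, [0, 0, 0], [0, 0, 0]],
    [0, [0, 0, 0], [0, 0, 0]],
    [0, [0, 0, 0], [0, 0, 0]],
    [0, [0, 0, 0], [0, 0, 0]]
  ]
}}

```text
time_s: 9.4
tool_pos: [0.5421, 0.1534, 0.2106]
ee_rot: [-0.03, 0.97, 0.171, 0.172]
ft_force: [-8.9, -3.0, 20.5]
width: 0.289
```

>>> {"name": "servo_tool", "arguments": {
  "commands": [
    [0, [-0.0016, -0.0006, 0.0047], [0, 0, 0]],
    [0, [-0.0048, -0.0018, 0.0141], [0, 0, 0]],
    [0, [-0.0048, -0.0018, 0.0141], [0, 0, 0]],
    [0, [-0.0048, -0.0018, 0.0141], [0, 0, 0]],
    [0, [-0.0048, -0.0018, 0.0141], [0, 0, 0]]
  ]
}}

```text
time_s: 9.82
tool_pos: [0.5205, 0.1453, 0.2712]
ee_rot: [-0.03, 0.97, 0.171, 0.171]
ft_force: [0.2, -0.3, -2.8]
width: 0.287
```

>>> {"name": "servo_tool", "arguments": {
  "commands": [
    [0, [-0.0064, -0.0024, 0.0188], [0, 0, 0]],
    [0, [-0.0064, -0.0024, 0.0188], [0, 0, 0]],
    [0, [-0.0048, -0.0018, 0.0141], [0, 0, 0]],
    [0, [0, 0, 0], [0, 0, 0]],
    [0, [0, 0, 0], [0, 0, 0]]
  ]
}}

```text
time_s: 10.23
tool_pos: [0.5035, 0.1386, 0.3225]
ee_rot: [-0.03, 0.97, 0.171, 0.172]
ft_force: [-0.3, 0.2, -2.4]
width: 0.291
```

```bash
python3 - <<'E'
from h import *
s,p,T=state();z=-T[:,2];foot=p-z*.0957
print(s['time_s'],p,z,foot,s['ft_force'])
out=[]
for c in('top','side'):
    im=ctrl.read_camera(c);k=4
    ctr=proj(c,foot)[0].astype(int);x0,y0=np.clip(ctr-[48,75],0,[540,330]);
    big=cv2.resize(im[y0:y0+150,x0:x0+97],None,fx=k,fy=k,interpolation=2)
    for P,col in((ring(foot,z,.025),(0,0,255)),(ring(foot+z*.142,z,.0135),(0,255,255))):
        cv2.polylines(big,[((proj(c,P)-[x0,y0]+.5)*k).astype(np.int32)],True,col,1)
    out.append(big)
cv2.imwrite('pics/c2.png',np.hstack(out))
E
```

```text
10.2333 [0.50351248 0.13861075 0.32251487] [-0.32235678 -0.11734494  0.93931692] [0.53436203 0.14984066 0.23262224] [-0.3034067   0.22348546 -2.42858646]
```

View pics/c2.png

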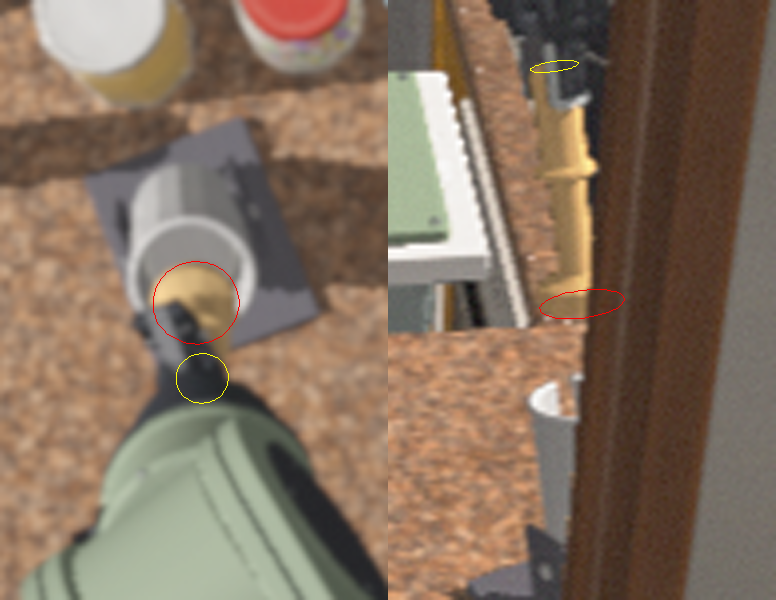

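>>> {"name": "servo_tool", "arguments": {
  "commands": [
    [0, [0, -0.02, 0], [0, 0, 0]],
    [0, [0, -0.03, 0], [0, 0, 0]],
    [0, [0.001, -0.03, 0], [-1.72, 4.71, 0]],
    [0, [0.001, -0.03, 0], [-1.72, 4.71, 0]],
    [0, [0.002, -0.03, 0], [-1.72, 4.71, 0]]
  ]
}}

```text
time_s: 10.75
tool_pos: [0.507, -0.0029, 0.3222]
ee_rot: [-0.008, 0.984, 0.173, 0.041]
ft_force: [0.7, 0.1, -2.2]
width: 0.286
```

>>> {"name": "servo_tool", "arguments": {
  "commands": [
    [0, [0.002, -0.03, 0], [-1.72, 4.7, 0]],
    [0, [0, -0.029, -0.02], [0, 0, 0]],
    [0, [0, 0, -0.035], [0, 0, 0]],
    [0, [0, 0, -0.035], [0, 0, 0]],
    [0, [0, 0, -0.035], [0, 0, 0]]
  ]
}}

```text
time_s: 11.17
tool_pos: [0.5091, -0.0603, 0.1951]
ee_rot: [-0.0, 0.985, 0.173, -0.0]
ft_force: [0.9, -1.3, -2.7]
width: 0.29
```

>>> {"name": "servo_tool", "arguments": {
  "commands": [
    [0, [0, 0, -0.035], [0, 0, 0]],
    [0, [0, 0, -0.025], [0, 0, 0]],
    [0, [0, 0, -0.015], [0, 0, 0]],
    [0, [0, 0, 0], [0, 0, 0]],
    [0, [0, 0, 0], [0, 0, 0]]
  ]
}}

```text
time_s: 11.58
tool_pos: [0.5092, -0.0598, 0.1219]
ee_rot: [-0.0, 0.985, 0.174, -0.001]
ft_force: [0.2, 0.8, -1.7]
width: 0.288
```

```bash
python3 - <<'E'
from h import *
s,p,T=state();z=-T[:,2];foot=p-z*.0957
print(s['time_s'],p,z,foot,s['ft_force'])
im=ctrl.read_camera('side');k=4
x0,y0=proj('side',foot)[0].astype(int)-[60,90]
big=cv2.resize(im[y0:y0+140,x0:x0+120],None,fx=k,fy=k,interpolation=2)
for P,col in((ring(foot,z,.025),(0,0,255)),(ring(foot+z*.142,z,.0135),(0,255,255))):
    cv2.polylines(big,[((proj('side',P)-[x0,y0]+.5)*k).astype(np.int32)],True,col,1)
cv2.imwrite('pics/c3.png',big)
E
```

```text
11.5833 [ 0.50918409 -0.05983075  0.1219237 ] [ 1.82221103e-03 -1.31856875e-04  9.99998331e-01] [ 0.5090097  -0.05981813  0.02622386] [ 0.15038627  0.8283154  -1.72472441]
```

View pics/c3.png

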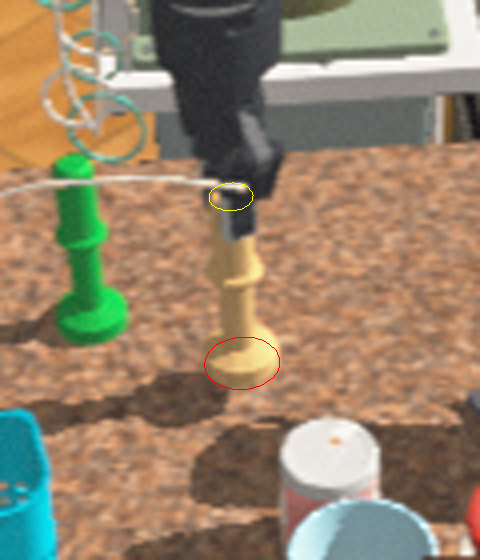

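>>> {"name": "servo_tool", "arguments": {
  "commands": [
    [0, [0, 0, -0.01], [0, 0, 0]],
    [0, [0, 0, -0.008], [0, 0, 0]],
    [0, [0, 0, -0.004], [0, 0, 0]],
    [0, [0, 0, -0.0015], [0, 0, 0]],
    [0, [0, 0, 0], [0, 0, 0]]
  ]
}}

```text
time_s: 12.05
tool_pos: [0.5095, -0.0601, 0.0991]
ee_rot: [0.0, 0.985, 0.174, -0.0]
ft_force: [1.0, 0.9, -2.0]
width: 0.287
```

>>> {"name": "servo_tool", "arguments": {
  "commands": [
    [0, [0, 0, -0.001], [0, 0, 0]],
    [0, [0, 0, -0.001], [0, 0, 0]],
    [0, [0, 0, 0], [0, 0, 0]]
  ]
}}

```text
time_s: 12.3
tool_pos: [0.5095, -0.0601, 0.0972]
ee_rot: [0.0, 0.985, 0.174, 0.0]
ft_force: [0.4, -0.5, -2.6]
width: 0.288
```

>>> {"name": "servo_tool", "arguments": {
  "commands": [
    [0, [0, 0, -0.001], [0, 0, 0]],
    [0, [0, 0, -0.0007], [0, 0, 0]],
    [0, [0, 0, 0], [0, 0, 0]]
  ]
}}

```text
time_s: 12.55
tool_pos: [0.5099, -0.0601, 0.0957]
ee_rot: [0.0, 0.985, 0.174, 0.0]
ft_force: [0.3, 0.4, 5.2]
width: 0.287
```

>>> {"name": "servo_tool", "arguments": {
  "commands": [
    [0, [0, 0, -0.0005], [0, 0, 0]],
    [0, [0, 0, 0], [0, 0, 0]]
  ]
}}

```text
time_s: 12.72
tool_pos: [0.5102, -0.06, 0.0956]
ee_rot: [0.0, 0.985, 0.174, 0.001]
ft_force: [-0.3, 0.9, 13.0]
width: 0.288
```

>>> {"name": "servo_tool", "arguments": {
  "commands": [
    [0.4, [0, 0, 0], [0, 0, 0]],
    [0.5, [0, 0, 0], [0, 0, 0]],
    [0.7, [0, 0, 0], [0, 0, 0]],
    [0.8, [0, 0, 0], [0, 0, 0]],
    [0.8, [0, 0, 0], [0, 0, 0]]
  ]
}}

```text
time_s: 13.13
tool_pos: [0.5094, -0.0601, 0.0948]
ee_rot: [-0.0, 0.985, 0.174, -0.0]
ft_force: [0.2, 0.5, 0.2]
width: 0.798
```

>>> {"name": "servo_tool", "arguments": {
  "commands": [
    [0.8, [0, 0, 0], [0, 0, 0]],
    [0.8, [0, 0, 0.01], [0, 0, 0]],
    [0.8, [0, 0, 0.03], [0, 0, 0]],
    [0.8, [0, 0, 0.035], [0, 0, 0]],
    [0.8, [0, 0, 0.035], [0, 0, 0]]
  ]
}}

```text
time_s: 13.55
tool_pos: [0.5089, -0.0599, 0.2061]
ee_rot: [-0.0, 0.985, 0.174, -0.001]
ft_force: [-0.3, -0.9, 0.3]
width: 0.797
```

>>> {"name": "servo_tool", "arguments": {
  "commands": [
    [0.8, [-0.04, 0, 0.01], [0, 0, 0]],
    [0.8, [-0.04, 0, 0], [0, 0, 0]],
    [0.8, [-0.04, 0, 0], [0, 0, 0]],
    [0.8, [0, 0, 0], [0, 0, 0]]
  ]
}}

```text
time_s: 13.88
tool_pos: [0.3818, -0.0607, 0.2148]
ee_rot: [0.001, 0.985, 0.174, -0.003]
ft_force: [0.1, 0.5, -0.0]
width: 0.802
```

```bash
python3 - <<'E'
from h import *
s,p,T=state();print(s['time_s'],p)
a=ctrl.read_camera('side');b=ctrl.read_camera('top');print([(round(d['conf'],2),d['box']) for d in ctrl.search_frame('tamper_center','top')][:4])
A_=cv2.resize(a[190:310,190:390],(800,480)[:2])[:, :][::1]
B_=b[190:310,215:415]
cv2.imwrite('pics/c4.png',np.vstack([cv2.resize(x,(500,300),interpolation=2) for x in(a[190:310,190:390],B_)]))
for q in ('jar_small','tin_small'): print(q,[np.round(d['box']).tolist() for d in ctrl.search_frame(q,'top')][:1])
E
```

```text
13.8833 [ 0.38181152 -0.0606767   0.21484234]
[(0.81, [331.2, 251.5, 20.4, 13.4]), (0.79, [406.4, 290.3, 19.9, 17.8])]
jar_small [[313.0, 193.0, 26.0, 25.0]]
tin_small [[431.0, 193.0, 27.0, 25.0]]
```

View pics/c4.png

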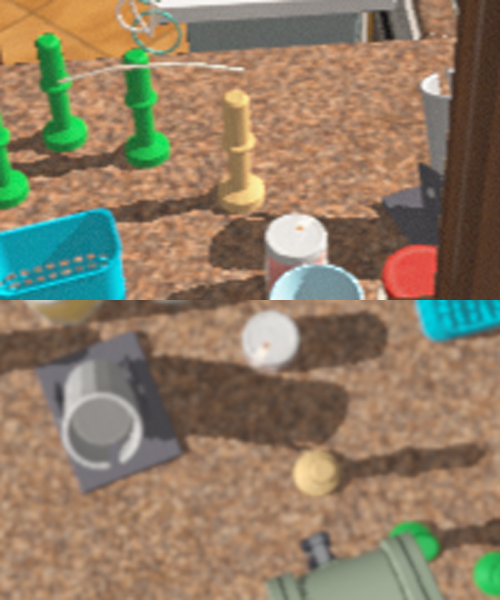

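```bash
python3 -c "from cell import ctrl;print(ctrl.sign_off())"
```

```text
the job is handed in; nothing more can be done
None
```

I packed the three pods onto the tube's floor, put the tamper back on the worktop upright, and handed the job in at about 14 s of the 62 s. No verdict was reported.

- **Push:** the axial force rose in steps as the pods were picked up. It climbed sharply with the tamper's foot about 54 mm below the mouth, which is within the 51–66 mm expected for a packed stack. I then held a steady push of about 24 N for about 1.2 s, and the tool did not move during it. The highest reading was about 25 N, well under the 40 N limit.
- **Tamper:** the last pictures show it standing upright at about (0.51, -0.06), roughly 0.24 m from the dispenser's base and not touching it.
- **Bystanders:** the jar and the tin show in the same place as at the start, to within a few pixels. I did not detect the spice jar again, but the arm never came near it.
- **Not checked directly:** the gaps between the pods could not be measured in the pictures. That they are packed rests on the forces and the depth. During a one-row pause near 53 mm the push force dropped almost to zero. I took this as the lining's drag relaxing when the motion stopped. An early reading of 24 N also fell to about 13 N before I pressed on to the steady hold.

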